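# Put the desk things back in their trays

## Task

Tidy the office desk: put the stapler, the hole punch, the note block and the round stamp each into its own shallow tray, the one whose recess has its shape and lining colour. Set each one down upright in the recess, flat on the floor of the tray and not up on the lip, and do not drop it or let it fall. Leave the mug and the calculator where they are.

Things in the scene. Friction and masses are not known exactly. Their poses are not given: they have to be found in the camera images.
- stapler: Desk stapler, 120 long x 34 wide x 46 mm high, blue top over a black base; loose, about 0.2 kg, standing on its base. Origin: centre of its underside. x along its length, z up. Its blue top part, 24 to 46 mm above the underside and 30 mm wide (along y), is the place to grip, 33 mm up at the middle. Belongs in stapler_tray, either way round.
- punch: Red hole punch on a black base, 100 long x 60 wide x 55 mm high; loose, about 0.3 kg, standing on its base. Origin: centre of its underside. x along its length, z up. The base is 16 mm high; the red press bar on top, 40 to 55 mm above the underside, is 92 mm long (x) and 40 mm wide (y): grip it across y at the middle, 45 mm up. Belongs in punch_tray, either way round.
- notes: Block of sticky notes in a square black case, yellow on top: 56 x 56 mm, case 34 mm high, notes up to 39 mm; loose, about 0.12 kg. Origin: centre of its underside. x and y along its sides, z up. Grip the case across either pair of sides, 56 mm, 30 mm up. Belongs in notes_tray, any way round.
- stamp: Round hand stamp, green foot 44 mm across and 16 mm high, thin brass neck, wooden knob on top; 64 mm high; loose, about 0.1 kg, standing on its foot. Origin: centre of its underside, z up. The knob, 30 mm across and 36 to 64 mm above the underside, is the place to grip, 52 mm up. Belongs in stamp_tray, at any yaw.
- stapler_tray: Long narrow tray with blue lining. Fixed to the desk. White lip 6 mm thick, its top 8 mm above the desk, flat floor 3 mm above the desk; recess 140 (x) x 54 mm (y); 152 x 66 mm outside. Origin: centre of the underside, at desk height; x along its length.
- punch_tray: Wide rectangular tray with red lining. Fixed to the desk. White lip 6 mm thick, its top 8 mm above the desk, flat floor 3 mm above the desk; recess 120 (x) x 80 mm (y); 132 x 92 mm outside. Origin: centre of the underside, at desk height; x along its length.
- notes_tray: Square tray with yellow lining. Fixed to the desk. White lip 6 mm thick, its top 8 mm above the desk, flat floor 3 mm above the desk; recess 76 x 76 mm; 88 x 88 mm outside. Origin: centre of the underside, at desk height; x and y along its sides.
- stamp_tray: Round tray with green lining. Fixed to the desk. White lip 6 mm thick, its top 8 mm above the desk, flat floor 3 mm above the desk; recess 64 mm across; 76 mm across outside. Origin: centre of the underside, at desk height.
- mug: White mug, 72 mm across the rim and 72 mm high, handle to its +y, standing at the left of the work. Bystander, to be left alone. Origin: centre of its underside.
- calculator: Black desk calculator with white keys, 130 (x) x 80 (y) x 21 mm high, lying at the far side of the desk. Bystander, to be left alone. Origin: centre of its underside.
Mind the look-alikes: they are no part of the job. Of the things that look like the notes_tray, the largest one is meant.

How it is judged:
At the end, for the whole second after the job is handed in: Each thing is in its own tray: centre within 15 mm of the tray's, underside 1 to 5 mm above the desk (on the floor, not the lip), leaning under 0.035 rad, stapler and punch within 0.25 rad of the tray's length (either way round), released and at rest (under 0.02 m/s) (horizontal distance between stapler and stapler_tray below 0.015 m and z of stapler in the frame of stapler_tray between 0.001 and 0.005 m and angle between each of stapler, punch, notes, stamp's own z axis and vertical below 0.035 rad and linear speed of each of stapler, punch, notes, stamp below 0.02 m/s and angle between the x axis of stapler and the x axis of stapler_tray, either way round below 0.25 rad and horizontal distance between punch and punch_tray below 0.015 m and z of punch in the frame of punch_tray between 0.001 and 0.005 m and angle between the x axis of punch and the x axis of punch_tray, either way round below 0.25 rad and horizontal distance between notes and notes_tray below 0.015 m and z of notes in the frame of notes_tray between 0.001 and 0.005 m and horizontal distance between stamp and stamp_tray below 0.015 m and z of stamp in the frame of stamp_tray between 0.001 and 0.005 m); the robot touches nothing.
It fails at once if one of the four things falls or is thrown: faster than 0.7 m/s while the fingers do not hold it (let go more than about 25 mm up) ((linear speed of stapler above 0.7 m/s and contact force between the fingers and stapler below 0.05 N) or (linear speed of punch above 0.7 m/s and contact force between the fingers and punch below 0.05 N) or (linear speed of notes above 0.7 m/s and contact force between the fingers and notes below 0.05 N) or (linear speed of stamp above 0.7 m/s and contact force between the fingers and stamp below 0.05 N)).
It fails at once if the mug is moved more than 20 mm (distance of mug from where it was at the start of the episode above 0.02 m).
It fails at once if the calculator is moved more than 20 mm (distance of calculator from where it was at the start of the episode above 0.02 m).
It also fails if it takes over 112 s, if anything falls off the work surface, if the arm or the gripper's body presses on something with over 40 N, if the wrist force passes 120 N, or if a joint passes its speed limit or range.

## Robot

A 6-joint arm with a two-finger parallel gripper is mounted at the origin on the work surface. World frame = base frame: x ahead of the robot, y to its left, z up, the work surface at z = 0. Lengths are in m, angles in rad, forces in N, time in s.
With the tool pointing down it reaches from about 0.425 to 0.95 m from the base axis. Payload 3.5 kg.
Tool frame: the origin (TCP) lies between the finger pads; the fingertips stand 22 mm ahead of it and the grasp point (between the pads) lies 3 mm ahead of it (ctrl.nose_length is the z of the fingertips in the tool frame, in m); z points along the fingers, y is the line along which they close (so a half turn about z gives the same grasp; the last joint's range is limited). The gripper opens to 85 mm and grips with 20 to 120 N. Pads are 22 mm wide; open, the fingers measure 114 mm over their backs; the gripper's body (76 mm by 85 mm) begins 54 mm behind the grasp point. The pads swing forward as they close: fully open they stand 13 mm farther back than shut.
Start: joints at [-1.335, 0.286, 1.577, -0, 1.279, -0.15], TCP at [0.254, -0.625, 0.253] pointing down, gripper open.
Joint ranges: [-2.77, 2.77], [-0.9, 2.22], [0.21, 2.48], [-1.53, 4.67], [0.24, 2.81], [-2.84, 2.84]. Speed limits (rad/s): [2.79, 2.79, 3.14, 3.14, 3.14, 3.14].

## Interface

Orientations are given as a unit quaternion [x, y, z, w].
In Python, from plant import ctrl gives the robot as it stands. The module is installed in compiled form; this text tells all that it offers.
- The arm moves only by the tool send_rows, never from a script. Its argument "rows" is text: rows parted by semicolons, each of 7 numbers parted by spaces: the turn, a rotation vector about the tool's x, y, z in parts of the range, where 1.0 means 360 degrees, then the shift along the tool's x, y, z in fractions of the full range, 1 being 80 cm, then the opening, from -1 (shut) to 1 (fully open). A call has 1 to 8 rows; each row is the pose to reach, as a shift and turn from the pose commanded when the call began, along the tool's axes at that moment; what a row does not reach only later rows make up. A row lasts 1/8 s, in which the tool goes at most 62.5 mm and 10.7 degrees, less where a joint would pass 70% of its speed; a pose out of reach is approached as far as the arm can. No shift or turn number may pass 1 either way. A call with a gripper value outside its range is refused whole. The fingers move at their own pace and stop on an object; "grip_force" is the grip in N (left out, the last holds). Time passes only in rows, so rows that repeat a pose let the fingers close. It gives the time, the measured TCP pose, the force, the opening and the grip force at its end, in the units of the state.
- ctrl.get_state(): the state, without advancing time (a new reading comes with each control period).
- ctrl.read_camera(name): name is "scene" or "top" or "wrist"; returns a dict with "color" (480x640x3 uint8, red, green, blue), "fx", "fy", "cx", "cy" (pixels), "D" ([k1, k2, p1, p2, k3] as OpenCV has them; the pictures are not rectified), "extrinsics" (4x4, takes a point from world to camera coordinates). Camera axes: x right, y down, z forward; pixel columns grow to the right and rows downward; lengths in m; the calibration is good to about 2 mm. A picture is of the moment at which its call begins. There is no depth.
- ctrl.sign_off(): hands the job in; it is judged then, once.
Trained networks look in a picture, given as the dict that the camera call returned (one of the last four; its "shot" number tells which), for a name from the list of things; names that differ only in an ending like _2 or _b are one class to them, and where a whole thing is asked for, a point or a joint stands for the part that bears it (a point fixed in the world has none). Each returns a list of dicts, best first, with "p" (0 to 1); they miss things now and then, are a little off and sometimes report something else, mostly with a low value. They report only what shows in the picture. A call takes as long as a camera call. They do not tell look-alikes from the thing itself.
- ctrl.look_for(picture, target): "position" ([x, y, z] in m, in the coordinates of the camera as it stood for that picture, good to about 4 mm: the middle of the surface that is visible of it).
The state is a dict: "time": time; "qpos": joint angles; "dq": joint speeds; "joint_efforts": joint torques, N m; "eef_pos": TCP position; "tcp_rot": TCP orientation; "contact_force": force on the tool from outside, world axes, zero at the start; "wrist_torque": the same for the moment, N m; "opening": opening from 0.0 (shut) to 1.0 (fully open); "finger_force": force on a finger pad.
Only numpy, scipy, OpenCV 4.12 (cv2) and the standard library are available. Lean on these libraries where they do the work, as an engineer would, in place of code of your own. Each camera call takes 0.05 s, during which the arm holds its last target. There are 200 camera calls.

## Working session

There is one attempt and no reset: what is moved stays moved. The work goes in short steps, Python scripts to look and compute and a tool call to move; the robot and the scene stay as the last step left them, time stands still between calls to the robot, and variables do not carry over. Pictures are saved under pics/ and viewed, at most 15 in all, crops included, and the job is handed in when it is done.

Besides the shell and the picture viewer there is one more tool, called after "Call:" by a JSON object that holds its "name" and its "arguments". send_rows: Moves the arm, as the interface text tells. Its arguments: {"type":"object","properties":{"rows":{"type":"string"},"grip_force":{"type":"number"}},"required":["rows"]}

```bash
mkdir -p pics; cat > h.py <<'E'
import numpy as np, cv2
from plant import ctrl
from scipy.spatial.transform import Rotation as R
def save(n,f): cv2.imwrite('pics/'+f,cv2.cvtColor(n['color'],cv2.COLOR_RGB2BGR))
def KD(c): return np.array([[c['fx'],0,c['cx']],[0,c['fy'],c['cy']],[0,0,1]]),np.array(c['D'],float)
def ray(c,px,z):
    K,D=KD(c);p=cv2.undistortPoints(np.array(px,float).reshape(-1,1,2),K,D)[:,0]
    E=np.array(c['extrinsics']);o=-E[:3,:3].T@E[:3,3]
    d=np.c_[p,np.ones(len(p))]@E[:3,:3]
    return (o+d*((z-o[2])/d[:,2])[:,None])[:,:2]
def proj(c,P):
    K,D=KD(c);E=np.array(c['extrinsics'])
    return cv2.projectPoints(np.array(P,float).reshape(-1,1,3),cv2.Rodrigues(E[:3,:3])[0],E[:3,3],K,D)[0][:,0]
def w(c,p):
    E=np.array(c['extrinsics']);return E[:3,:3].T@(np.array(p)-E[:3,3])
E
python3 - <<'E'
from h import *
for n in ['top','scene']:
    c=ctrl.read_camera(n);save(c,n+'0.png')
    E=np.array(c['extrinsics']);print(n,-E[:3,:3].T@E[:3,3],c['fx'])
    if n=='top':
        for t in ['stapler','punch','notes','stamp','stapler_tray','punch_tray','notes_tray','stamp_tray','mug','calculator']:
            for r in ctrl.look_for(c,t): print(t,round(r['p'],2),w(c,r['position']).round(3),proj(c,w(c,r['position'])).round())
print(ctrl.get_state())
E
```

```text
top [0.46503693 0.0372996  1.25149773] 434.83789229592225
stapler 0.79 [0.598 0.304 0.047] [[224. 245.]]
punch 0.62 [ 0.441 -0.102  0.055] [[371. 303.]]
notes 0.78 [ 0.423 -0.314  0.04 ] [[446. 310.]]
stamp 0.52 [0.431 0.12  0.051] [[289. 306.]]
stapler_tray 0.76 [0.598 0.111 0.003] [[295. 247.]]
punch_tray 0.68 [ 0.439 -0.1    0.055] [[370. 304.]]
punch_tray 0.62 [ 0.6   -0.112  0.007] [[372. 247.]]
notes_tray 0.91 [ 0.601 -0.316  0.006] [[442. 247.]]
notes_tray 0.79 [ 0.698 -0.442  0.005] [[484. 214.]]
notes_tray 0.59 [ 0.729 -0.272  0.002] [[426. 203.]]
stamp_tray 0.64 [0.428 0.3   0.006] [[227. 306.]]
mug 0.95 [0.442 0.489 0.034] [[157. 300.]]
calculator 0.85 [0.769 0.092 0.014] [[302. 188.]]
scene [1.31295909 0.95641152 0.76588051] 575.24778632116
{'time': 0.6, 'qpos': array([-1.33498877e+00,  2.86240222e-01,  1.57665877e+00, -5.07901272e-06,
        1.27861081e+00, -1.50004738e-01]), 'dq': array([ 0.00084547, -0.00115286,  0.0005671 , -0.00022638, -0.00160963,
        0.00132017]), 'joint_efforts': array([ 2.21454588e-04, -4.05663407e+01, -2.92742765e+01, -1.20510526e-04,
        6.84365859e-04, -7.09271617e-06]), 'eef_pos': array([ 0.25403382, -0.62537291,  0.25338712]), 'tcp_rot': array([ 9.81451096e-01,  1.91712660e-01, -6.53037353e-07,  4.14907895e-05]), 'contact_force': array([-0.70158405, -0.39566881,  0.55413062]), 'wrist_torque': array([0.01142672, 0.04287954, 0.00485522]), 'finger_force': 0.0, 'opening': 0.9993609835460667}
```

```bash
python3 - <<'E'
import cv2
i=cv2.imread('pics/top0.png')[170:350,120:520];cv2.imwrite('pics/top0c.png',cv2.resize(i,(800,360),interpolation=cv2.INTER_CUBIC))
E
```

```text
(no output)
```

View pics/top0c.png

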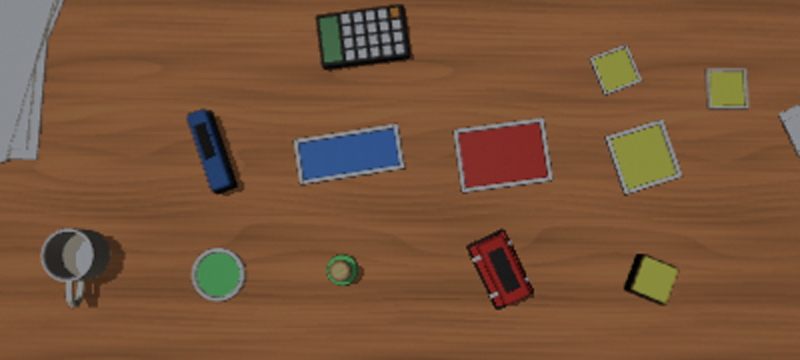

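View pics/scene0.png

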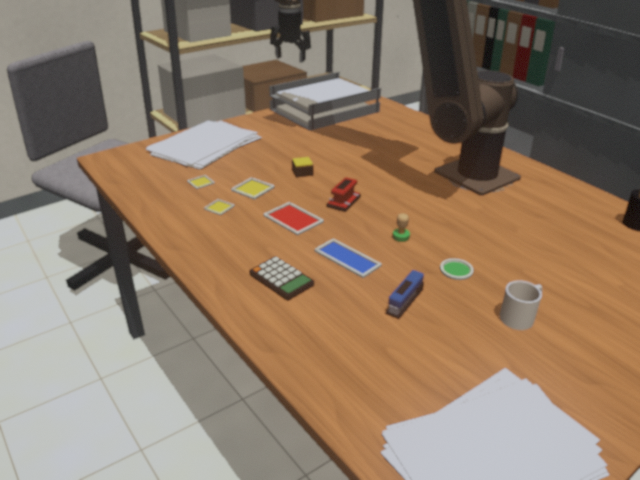

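In the top picture (full-frame pixels) the things that could pass for the notes_tray are yellow squares at (442,247), (426,203) and (484,214). The yellow notes block is at (446,310). (442,247) is clearly the largest, so I choose that one. The other trays and objects each appear once. Next I'll measure poses by colour and check the choice in a crop.

```bash
cat >> h.py <<'E'
RNG={'blue':((100,110,40),(125,255,255)),'yellow':((24,90,60),(36,255,255)),'green':((45,90,40),(85,255,255)),'red':((172,130,60),(180,255,255)),'red2':((0,170,90),(4,255,255))}
def blobs(c,col,z,near=None,amin=60,rad=0.06):
    h=cv2.cvtColor(c['color'],cv2.COLOR_RGB2HSV)
    m=cv2.inRange(h,*RNG[col])
    if col=='red': m|=cv2.inRange(h,*RNG['red2'])
    m=cv2.morphologyEx(m,cv2.MORPH_CLOSE,np.ones((5,5)))
    out=[]
    for k in cv2.findContours(m,cv2.RETR_EXTERNAL,cv2.CHAIN_APPROX_NONE)[0]:
        if cv2.contourArea(k)<amin: continue
        P=ray(c,k[:,0],z)
        (x,y),(a,b),t=cv2.minAreaRect((P*1000).astype(np.float32))
        if a<b: a,b,t=b,a,t+90
        x,y=x/1000,y/1000
        if near is None or np.hypot(x-near[0],y-near[1])<rad: out.append((round(x,4),round(y,4),round(a,1),round(b,1),round((t+90)%180-90,1),k[:,0].mean(0).round().tolist()))
    return out
E
python3 - <<'E'
from h import *
c=ctrl.read_camera('top')
for col,z in [('blue',.003),('blue',.046),('red',.003),('red',.055),('yellow',.003),('yellow',.039),('green',.003),('green',.016)]:
    print(col,z);[print('  ',*b) for b in blobs(c,col,z)]
i=cv2.cvtColor(c['color'],cv2.COLOR_RGB2BGR)[185:325,400:510];cv2.imwrite('pics/ny.png',cv2.resize(i,None,fx=4,fy=4,interpolation=cv2.INTER_CUBIC))
E
```

```text
blue 0.003
   0.5988 0.1125 138.5 53.1 -80.8 [294.0, 247.0]
   0.6029 0.3149 117.0 29.0 20.2 [224.0, 245.0]
blue 0.046
   0.5942 0.1099 133.7 51.3 -80.8 [294.0, 247.0]
   0.5981 0.3053 112.9 28.0 20.2 [224.0, 245.0]
red 0.003
   0.434 -0.1064 94.3 52.9 25.6 [370.0, 304.0]
   0.5988 -0.1106 116.0 76.7 -81.8 [371.0, 247.0]
red 0.055
   0.4353 -0.1004 90.4 50.7 25.6 [370.0, 304.0]
   0.5932 -0.1044 111.2 73.5 -81.8 [371.0, 247.0]
yellow 0.003
   0.4326 0.1284 34.6 27.2 21.6 [288.0, 305.0]
   0.4229 -0.3262 53.5 53.5 -21.7 [447.0, 309.0]
   0.5984 -0.3136 75.7 74.9 18.5 [441.0, 248.0]
   0.6997 -0.4399 49.1 47.6 -89.3 [483.0, 214.0]
   0.7261 -0.2757 49.7 49.5 -69.3 [427.0, 205.0]
yellow 0.039
   0.4336 0.1258 33.6 26.4 21.6 [288.0, 305.0]
   0.4242 -0.3157 52.0 51.9 -21.7 [447.0, 309.0]
   0.5945 -0.3035 73.5 72.7 18.5 [441.0, 248.0]
   0.6929 -0.4262 47.7 46.2 -89.3 [483.0, 214.0]
   0.7186 -0.2667 48.3 48.1 -69.3 [427.0, 205.0]
green 0.003
   0.4329 0.1201 42.1 41.6 64.2 [291.0, 305.0]
   0.4241 0.2952 57.4 56.5 -89.4 [229.0, 307.0]
   0.7682 0.1424 64.7 24.9 6.9 [285.0, 189.0]
green 0.016
   0.4332 0.1192 41.6 41.2 64.2 [291.0, 305.0]
   0.4245 0.2925 56.8 55.9 -89.4 [229.0, 307.0]
   0.765 0.1413 64.0 24.6 6.9 [285.0, 189.0]
```

View pics/ny.png

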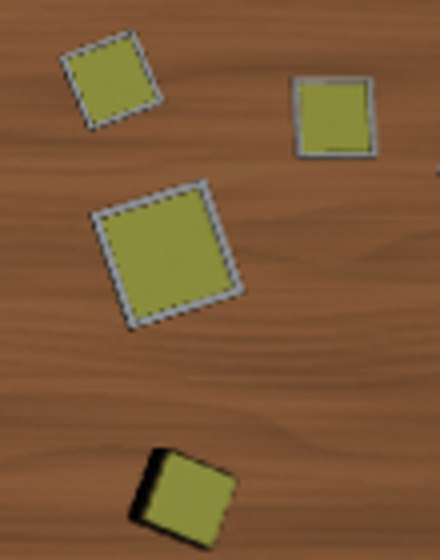

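The crop confirms it: the square at crop (168,253) is the largest tray, with small look-alikes at (112,80) and (335,117) and the notes block at (190,497). I'll do the notes first.

```bash
cat >> h.py <<'E'
def plan(x,y,z,yaw):
    "shift (mm) and turn (deg) in tool axes to reach a tool-down pose with tool x at world yaw (deg)"
    s=ctrl.get_state();R0=R.from_quat(s['tcp_rot'])
    a=np.radians(yaw);R1=R.from_matrix(np.array([[np.cos(a),np.sin(a),0],[np.sin(a),-np.cos(a),0],[0,0,-1]]))
    q6=np.degrees(np.arctan2(y,x))+90-yaw
    print('t',s['time'],'pos',s['eef_pos'].round(4),'turn',(R0.inv()*R1).as_rotvec(degrees=True).round(2),'shift',(R0.inv().apply(np.array([x,y,z])-s['eef_pos'])*1000).round(1),'q6',round(q6))
E
python3 -c "
from h import *
plan(.424,-.316,.2,68.3)"
```

```text
t 0.65 pos [ 0.254  -0.6254  0.2534] turn [ 1.00e-02  0.00e+00 -4.62e+01] shift [ 273.9 -222.7   53.4] q6 -15
```

The rows are not in the units I measure in: shifts go in shares of 80 cm and turns go in shares of 360 degrees. I convert before sending: 274 mm is 0.3425, -100 mm is -0.125, -46.2 degrees is -0.1283.

Call:
{"name": "send_rows", "arguments": {"rows": "0 0 -0.0306 0.075 -0.0625 0.015 1;0 0 -0.0611 0.15 -0.125 0.03 1;0 0 -0.0889 0.2188 -0.1813 0.045 1;0 0 -0.1111 0.2813 -0.2313 0.0575 1;0 0 -0.1283 0.3275 -0.2663 0.0638 1;0 0 -0.1283 0.3425 -0.2788 0.0663 1;0 0 -0.1283 0.3425 -0.2788 0.0663 1;0 0 -0.1283 0.3425 -0.2788 0.0663 1", "grip_force": 40}}

```text
time: 1.65
eef_pos: [0.424, -0.3162, 0.2008]
tcp_rot: [0.827, 0.562, -0.0, 0.001]
contact_force: [0.1, -0.4, 0.4]
opening: 1.0
finger_force: 0.0
```

```bash
python3 - <<'E'
from h import *
c=ctrl.read_camera('wrist');save(c,'w1.png')
E=np.array(c['extrinsics']);print(-E[:3,:3].T@E[:3,3])
print(blobs(c,'yellow',.039,(.424,-.316)))
plan(.424,-.316,.2,68.3)
E
```

```text
[ 0.45196769 -0.24381464  0.32156806]
[(0.4237, -0.3139, 52.1, 49.8, -21.7, [318.0, 224.0])]
t 1.7 pos [ 0.4238 -0.3167  0.2009] turn [ 0.05  0.05 -0.04] shift [ 0.7 -0.1  0.9] q6 -15
```

View pics/w1.png

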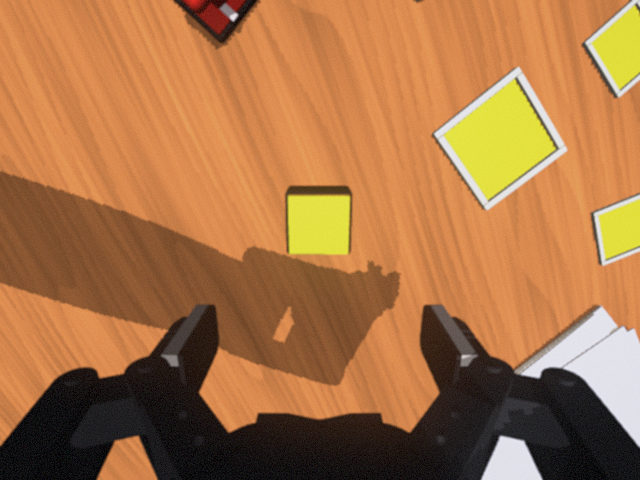

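The wrist picture shows the notes block at (318,224), aligned midway between the fingers, and the big tray at (500,138). I'll descend and grip.

Scaled: 168 mm is 0.21, 155 mm is 0.1938.

Call:
{"name": "send_rows", "arguments": {"rows": "0 0 0 0.0013 0 0.0563 1;0 0 0 0.0025 0 0.1125 1;0 0 0 0.0025 0 0.1625 1;0 0 0 0.0025 0 0.1938 1;0 0 0 0.0025 0 0.21 1;0 0 0 0.0025 0 0.21 0.6;0 0 0 0.0025 0 0.21 -0.2;0 0 0 0.0025 0 0.21 -0.2"}}

```text
time: 2.7
eef_pos: [0.4255, -0.3147, 0.0338]
tcp_rot: [0.828, 0.561, 0.0, 0.002]
contact_force: [0.0, 0.3, 1.3]
opening: 0.644
finger_force: 45.4
```

Scaled: -80 mm is -0.1, -60 mm is -0.075.

Call:
{"name": "send_rows", "arguments": {"rows": "0 0 0 0 0 0 -0.4;0 0 0 0 0 0 -0.4;0 0 0 0 0 -0.0125 -0.4;0 0 0 0 0 -0.0375 -0.4;0 0 0 0 0 -0.075 -0.4;0 0 0 0 0 -0.1 -0.4;0 0 0 0 0 -0.1 -0.4"}}

```text
time: 3.58
eef_pos: [0.4254, -0.3142, 0.1139]
tcp_rot: [0.827, 0.561, 0.0, 0.002]
contact_force: [-0.2, 0.2, -1.6]
opening: 0.644
finger_force: 45.3
```

```bash
python3 - <<'E'
from h import *
c=ctrl.read_camera('wrist');save(c,'w2.png')
print(blobs(c,'yellow',.003,(.598,-.3136)),blobs(c,'yellow',.039+.08,(.424,-.316)))
print(ctrl.get_state()['opening'])
plan(.598,-.3136,.113,108.5)
E
```

```text
[(0.5997, -0.3119, 75.7, 75.4, -72.2, [564.0, 145.0])] [(0.4314, -0.3024, 55.5, 23.8, -22.0, [328.0, 307.0])]
0.646974425062917
t 3.625 pos [ 0.4247 -0.3135  0.1125] turn [ 3.000e-02  1.000e-02 -4.019e+01] shift [ 64.  161.1  -0.5] q6 -46
```

Scaled: 161 mm is 0.2013, 156 mm is 0.195, -40 degrees is -0.1111.

Call:
{"name": "send_rows", "arguments": {"rows": "0 0 -0.0222 0.0125 0.0313 0 -0.4;0 0 -0.0472 0.03 0.075 0 -0.4;0 0 -0.0722 0.05 0.125 0 -0.4;0 0 -0.0944 0.0675 0.1688 0 -0.4;0 0 -0.1111 0.0775 0.195 0 -0.4;0 0 -0.1111 0.08 0.2013 0.025 -0.4;0 0 -0.1111 0.08 0.2013 0.0625 -0.4;0 0 -0.1111 0.08 0.2013 0.0813 -0.4"}}

```text
time: 4.62
eef_pos: [0.5949, -0.3121, 0.0423]
tcp_rot: [0.586, 0.81, -0.0, -0.004]
contact_force: [-0.1, -0.5, -2.1]
opening: 0.648
finger_force: 45.2
```

```bash
python3 - <<'E'
from h import *
c=ctrl.read_camera('top')
print(blobs(c,'yellow',.053,(.598,-.3136)))
plan(.599,-.313,.0375,108.2)
E
```

```text
[(0.5882, -0.2845, 72.2, 39.3, 17.5, [433.0, 249.0])]
t 4.675 pos [ 0.5944 -0.3118  0.0411] turn [-0.32 -0.45  0.01] shift [-2.6  4.1  3.6] q6 -46
```

Scaled: -1 mm is -0.0013.

Call:
{"name": "send_rows", "arguments": {"rows": "0 0 0 -0.0013 0.0013 0 -0.4;0 0 0 -0.0013 0.0013 0 -0.4"}}

```text
time: 4.92
eef_pos: [0.5999, -0.3152, 0.0487]
tcp_rot: [0.586, 0.81, -0.0, 0.001]
contact_force: [0.4, 0.1, -1.4]
opening: 0.642
finger_force: 45.2
```

```bash
python3 - <<'E'
from h import *
plan(.599,-.313,.0375,108.2)
E
```

```text
t 4.925 pos [ 0.5999 -0.3152  0.0487] turn [0.08 0.12 0.07] shift [ 2.4 -0.2 11.2] q6 -46
```

Scaled: 10.5 mm is 0.0131, 10 mm is 0.0125.

Call:
{"name": "send_rows", "arguments": {"rows": "0 0 0 0.0025 0 0.005 -0.4;0 0 0 0.0025 0 0.0088 -0.4;0 0 0 0.0025 0 0.0125 -0.4;0 0 0 0.0025 0 0.0131 -0.4;0 0 0 0.0025 0 0.0131 -0.4;0 0 0 0.0025 0 0.0131 -0.4"}}

```text
time: 5.68
eef_pos: [0.5986, -0.3126, 0.0369]
tcp_rot: [0.586, 0.811, 0.0, 0.0]
contact_force: [-1.5, 0.5, -0.1]
opening: 0.648
finger_force: 45.2
```

Touching the floor. I'll release, rise and check.

Call:
{"name": "send_rows", "arguments": {"rows": "0 0 0 0 0 0 0.4;0 0 0 0 0 0 1;0 0 0 0 0 0 1;0 0 0 0 0 -0.0125 1;0 0 0 0 0 -0.05 1;0 0 0 0 0 -0.1125 1;0 0 0 0 0 -0.175 1;0 0 0 0 0 -0.2 1"}}

```text
time: 6.68
eef_pos: [0.6002, -0.3137, 0.2022]
tcp_rot: [0.586, 0.811, -0.0, 0.004]
contact_force: [0.5, 0.7, 0.7]
opening: 1.001
finger_force: 0.0
```

```bash
python3 - <<'E'
from h import *
c=ctrl.read_camera('wrist');save(c,'w3.png')
print(blobs(c,'yellow',.042,(.598,-.3136)),blobs(c,'red',.003,(.599,-.11)),blobs(c,'red',.055,(.435,-.1)))
# punch: tool y across its y
plan(.435,-.101,.2,115.6); plan(.435,-.101,.2,25.6); plan(.599,-.11,.2,98.2)
E
```

```text
[(0.5956, -0.3035, 68.0, 67.3, -71.8, [317.0, 211.0])] [(0.6038, -0.1411, 78.8, 47.8, 8.1, [391.0, 25.0])] []
t 6.725 pos [ 0.6005 -0.3139  0.2034] turn [ 0.28  0.45 -7.29] shift [254.1 -90.3   1. ] q6 -39
t 6.725 pos [ 0.6005 -0.3139  0.2034] turn [ 0.56  0.13 82.71] shift [254.1 -90.3   1. ] q6 51
t 6.725 pos [ 0.6005 -0.3139  0.2034] turn [ 0.34  0.4  10.11] shift [194.1  62.6   2.3] q6 -19
```

View pics/w3.png

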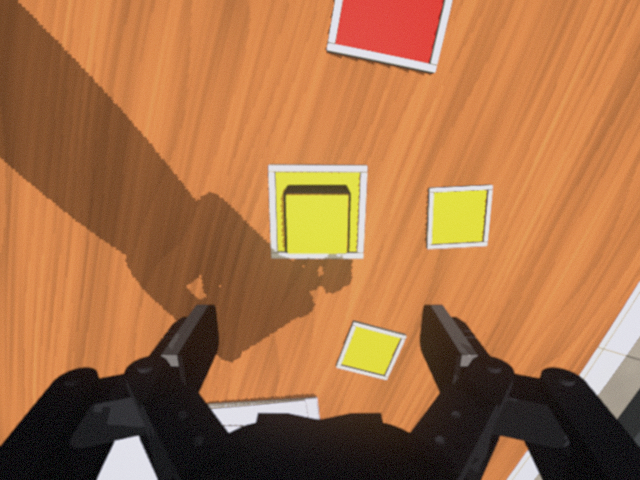

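The notes block sits centred and flat in the big yellow tray: its top is at (317,224), with the tray at (318,212). The punch is next.

Scaled: 254 mm is 0.3175, 248 mm is 0.31, 82.7 degrees is 0.2297.

Call:
{"name": "send_rows", "arguments": {"rows": "0 0 0.0292 0.04 -0.0138 0 1;0 0 0.0583 0.0875 -0.0313 0 1;0 0 0.0875 0.14 -0.05 0 1;0 0 0.1167 0.1938 -0.0688 0 1;0 0 0.1458 0.2438 -0.0875 0.0013 1;0 0 0.175 0.2875 -0.1025 0.0013 1;0 0 0.2042 0.31 -0.1113 0.0013 1;0 0 0.2297 0.3175 -0.1125 0.0013 1"}}

```text
time: 7.72
eef_pos: [0.4315, -0.0982, 0.1937]
tcp_rot: [0.976, 0.219, -0.001, -0.001]
contact_force: [-0.9, -0.3, 0.7]
opening: 1.002
finger_force: 0.0
```

Call:
{"name": "send_rows", "arguments": {"rows": "0 0 0 0 0 0 1;0 0 0 0 0 0 1"}}

```text
time: 7.98
eef_pos: [0.4331, -0.0997, 0.195]
tcp_rot: [0.975, 0.223, -0.001, -0.0]
contact_force: [0.9, 0.2, -0.1]
opening: 1.003
finger_force: 0.0
```

```bash
python3 - <<'E'
from h import *
c=ctrl.read_camera('wrist');save(c,'w4.png')
print(blobs(c,'red',.003,(.599,-.11)),blobs(c,'red',.055,(.435,-.1)))
plan(.435,-.101,.2,25.6)
E
```

```text
[(0.6, -0.1073, 119.5, 79.7, -82.0, [419.0, 46.0])] [(0.4386, -0.1002, 92.3, 47.8, 25.7, [324.0, 222.0])]
t 8.025 pos [ 0.4333 -0.0999  0.1952] turn [-0.05  0.04  0.09] shift [ 1.1  1.8 -4.8] q6 51
```

View pics/w4.png

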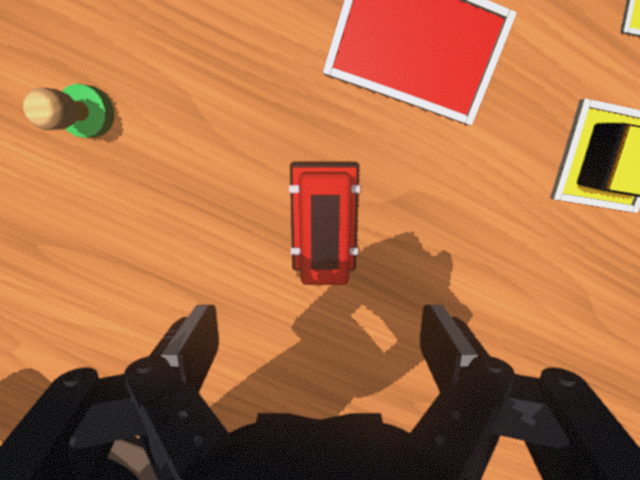

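```bash
python3 - <<'E'
from h import *
c=ctrl.read_camera('wrist')
p=ray(c,[[325,228],[324,232]],.055);print(p)
plan(*p[0],.048,25.6)
E
```

```text
[[ 0.43909565 -0.10126447]
 [ 0.43588581 -0.10196924]]
t 8.075 pos [ 0.4334 -0.0999  0.1954] turn [-0.04  0.03  0.07] shift [  4.6   3.8 147.4] q6 51
```

The wrist picture shows the punch bar centred at (325,228), so it is about 4 mm off the finger midline. I'll correct for that, descend and grip.

Scaled: 147 mm is 0.1838, 3.5 mm is 0.0044.

Call:
{"name": "send_rows", "arguments": {"rows": "0 0 0 0.0025 0.0025 0.05 1;0 0 0 0.0038 0.0038 0.1063 1;0 0 0 0.0038 0.0044 0.15 1;0 0 0 0.0038 0.0044 0.175 1;0 0 0 0.0038 0.0044 0.1838 1;0 0 0 0.0038 0.0044 0.1838 1;0 0 0 0.0038 0.0044 0.1838 0.2;0 0 0 0.0038 0.0044 0.1838 -0.7"}}

```text
time: 9.07
eef_pos: [0.4383, -0.1019, 0.0498]
tcp_rot: [0.975, 0.222, 0.001, 0.001]
contact_force: [0.1, -0.7, -0.2]
opening: 0.604
finger_force: 0.0
```

Scaled: -60 mm is -0.075, -50 mm is -0.0625.

Call:
{"name": "send_rows", "arguments": {"rows": "0 0 0 0 0 0 -0.7;0 0 0 0 0 0 -0.7;0 0 0 0 0 -0.0125 -0.7;0 0 0 0 0 -0.0375 -0.7;0 0 0 0 0 -0.0625 -0.7;0 0 0 0 0 -0.075 -0.7;0 0 0 0 0 -0.075 -0.7;0 0 0 0 0 -0.075 -0.7", "grip_force": 50}}

```text
time: 10.07
eef_pos: [0.4369, -0.1012, 0.1079]
tcp_rot: [0.975, 0.222, -0.001, -0.001]
contact_force: [-0.5, -0.8, -2.3]
opening: 0.458
finger_force: 51.1
```

```bash
python3 - <<'E'
from h import *
c=ctrl.read_camera('wrist');save(c,'w5.png')
print(blobs(c,'red',.003,(.599,-.11)))
plan(.5992,-.1095,.108,98.1)
E
```

```text
[(0.5937, -0.1083, 119.8, 67.4, -81.9, [452.0, 39.0])]
t 10.125 pos [ 0.4368 -0.1012  0.1078] turn [ -0.13   0.   -72.5 ] shift [142.8  77.7  -0.5] q6 -18
```

Scaled: 143 mm is 0.1788, 140 mm is 0.175, -72.5 degrees is -0.2014.

Call:
{"name": "send_rows", "arguments": {"rows": "0 0 -0.0278 0.0225 0.0125 0 -0.7;0 0 -0.0556 0.05 0.0275 0 -0.7;0 0 -0.0833 0.0813 0.0438 0 -0.7;0 0 -0.1111 0.1125 0.0613 0 -0.7;0 0 -0.1389 0.14 0.0763 0 -0.7;0 0 -0.1667 0.1625 0.0888 0 -0.7;0 0 -0.1889 0.175 0.095 0 -0.7;0 0 -0.2014 0.1788 0.0975 0 -0.7"}}

```text
time: 11.12
eef_pos: [0.6003, -0.1099, 0.1073]
tcp_rot: [0.654, 0.756, -0.0, -0.001]
contact_force: [-0.3, 0.5, -1.5]
opening: 0.456
finger_force: 51.1
```

Scaled: 47 mm is 0.0588, 42 mm is 0.0525.

Call:
{"name": "send_rows", "arguments": {"rows": "0 0 0 0 0 0.015 -0.7;0 0 0 0 0 0.035 -0.7;0 0 0 0 0 0.0525 -0.7;0 0 0 0 0 0.0588 -0.7;0 0 0 0 0 0.0588 -0.7;0 0 0 0 0 0.0588 -0.7"}}

```text
time: 11.88
eef_pos: [0.6008, -0.1103, 0.0625]
tcp_rot: [0.655, 0.755, 0.0, 0.001]
contact_force: [1.0, 0.4, -3.3]
opening: 0.463
finger_force: 51.1
```

```bash
python3 - <<'E'
from h import *
plan(.5994,-.109,.0515,98.1)
c=ctrl.read_camera('wrist');save(c,'w5.png')
E
```

```text
t 11.875 pos [ 0.6008 -0.1103  0.0625] turn [ 0.07  0.04 -0.  ] shift [ 1.5 -1.2 11. ] q6 -18
```

View pics/w5.png

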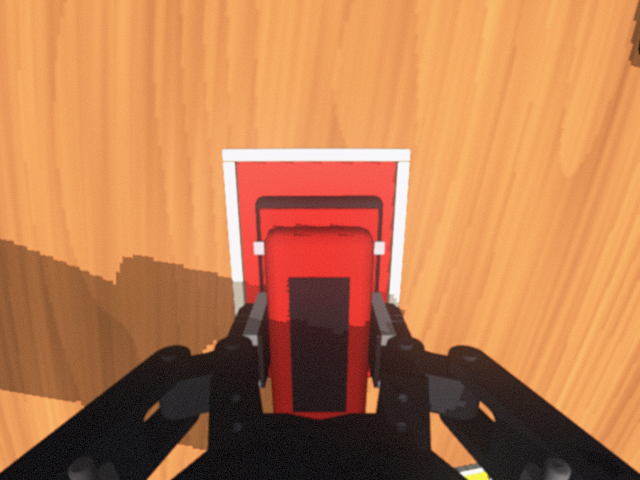

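The punch is level, with its sides at 257 and 383 px centred between the tray's sides at 230 and 405. I'll lower it and release.

Scaled: 9.5 mm is 0.0119, 9 mm is 0.0113.

Call:
{"name": "send_rows", "arguments": {"rows": "0 0 0 0.0013 -0.0013 0.0038 -0.7;0 0 0 0.0013 -0.0013 0.0075 -0.7;0 0 0 0.0013 -0.0013 0.01 -0.7;0 0 0 0.0013 -0.0013 0.0113 -0.7;0 0 0 0.0013 -0.0013 0.0119 -0.7;0 0 0 0.0013 -0.0013 0.0119 -0.7;0 0 0 0.0013 -0.0013 0.0119 -0.7"}}

```text
time: 12.8
eef_pos: [0.599, -0.1092, 0.0528]
tcp_rot: [0.655, 0.755, -0.0, -0.0]
contact_force: [-5.3, 0.9, 5.0]
opening: 0.458
finger_force: 51.9
```

Scaled: -145 mm is -0.1813, -140 mm is -0.175.

Call:
{"name": "send_rows", "arguments": {"rows": "0 0 0 0 0 0 0.2;0 0 0 0 0 0 1;0 0 0 0 0 0 1;0 0 0 0 0 0 1;0 0 0 0 0 -0.05 1;0 0 0 0 0 -0.1125 1;0 0 0 0 0 -0.175 1;0 0 0 0 0 -0.1813 1"}}

```text
time: 13.8
eef_pos: [0.6018, -0.1101, 0.2031]
tcp_rot: [0.655, 0.755, 0.002, 0.005]
contact_force: [0.6, -0.7, 0.1]
opening: 1.002
finger_force: 0.0
```

Call:
{"name": "send_rows", "arguments": {"rows": "0 0 0 0 0 0 1;0 0 0 0 0 0 1"}}

```text
time: 14.05
eef_pos: [0.5979, -0.1089, 0.1949]
tcp_rot: [0.655, 0.755, -0.001, -0.002]
contact_force: [0.7, 0.6, -0.3]
opening: 0.998
finger_force: 0.0
```

```bash
python3 - <<'E'
from h import *
c=ctrl.read_camera('wrist');save(c,'w6.png')
print(blobs(c,'blue',.003,(.599,.112)))
plan(.599,-.11,.2,98)
plan(.433,.119,.2,110)  # stamp
E
```

```text
[(0.6074, 0.0594, 53.7, 24.8, 8.6, [361.0, 17.0])]
t 14.1 pos [ 0.598  -0.1088  0.1948] turn [-0.22 -0.12  0.1 ] shift [-1.3  0.8 -5.2] q6 -18
t 14.1 pos [ 0.598  -0.1088  0.1948] turn [ -0.2   -0.14 -11.9 ] shift [ 248.8 -131.2   -4.2] q6 -5
```

View pics/w6.png

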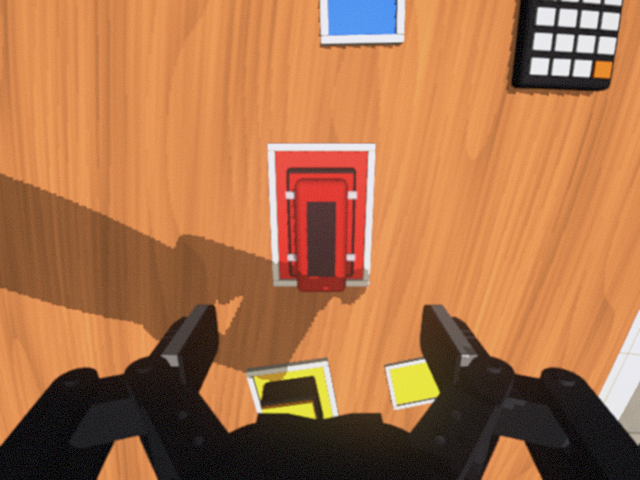

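The punch is flat in the recess with its bar on the tray's centreline at (321,236). The stamp is next; no turn is needed.

Scaled: 249 mm is 0.3113, -131 mm is -0.1638.

Call:
{"name": "send_rows", "arguments": {"rows": "0 0 0 0.0375 -0.02 0 1;0 0 0 0.1 -0.0525 0 1;0 0 0 0.1688 -0.0888 0 1;0 0 0 0.2375 -0.125 0 1;0 0 0 0.2875 -0.1513 0 1;0 0 0 0.3113 -0.1638 0 1;0 0 0 0.3113 -0.1638 0 1;0 0 0 0.3113 -0.1638 0 1"}}

```text
time: 15.1
eef_pos: [0.4345, 0.1184, 0.1967]
tcp_rot: [0.655, 0.755, -0.0, -0.0]
contact_force: [-0.2, 0.4, 0.0]
opening: 0.997
finger_force: 0.0
```

```bash
python3 - <<'E'
from h import *
c=ctrl.read_camera('wrist');save(c,'w7.png')
print(blobs(c,'green',.016,(.433,.119)),blobs(c,'green',.003,(.424,.295)))
print(blobs(c,'blue',.003,(.599,.112)))
for t in ['stamp','stamp_tray']:
  for r in ctrl.look_for(c,t): print(t,r['p'],w(c,r['position']).round(4),proj(c,w(c,r['position'])).round())
plan(.433,.119,.055,98)
E
```

```text
[(0.4317, 0.1272, 41.6, 31.5, 5.1, [318.0, 211.0])] [(0.4263, 0.2825, 59.3, 27.9, 8.3, [338.0, 14.0])]
[(0.5994, 0.1142, 139.4, 52.4, -80.5, [490.0, 241.0])]
stamp 0.63 [0.4321 0.1263 0.0601] [[318. 226.]]
stamp_tray 0.71 [0.4299 0.2773 0.0044] [[342.  26.]]
t 15.25 pos [0.4349 0.118  0.1971] turn [-0.03  0.    0.02] shift [  1.2  -1.6 142.1] q6 7
```

View pics/w7.png

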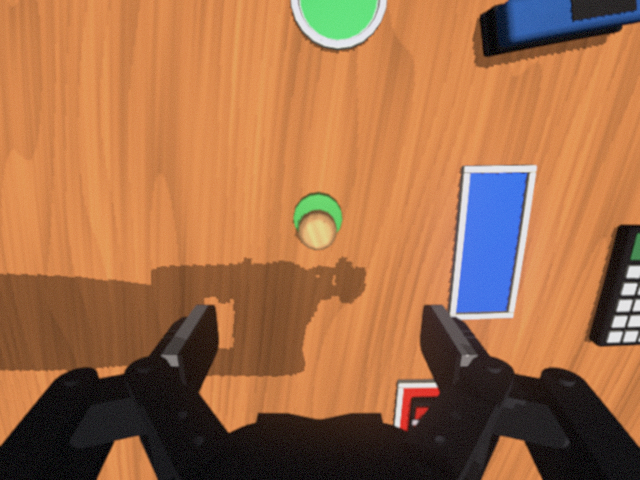

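```bash
python3 - <<'E'
from h import *
c=ctrl.read_camera('wrist')
print(ray(c,[[318,231]],.055),ray(c,[[318,218]],.012))
plan(.4325,.1215,.055,98)
E
```

```text
[[0.43327555 0.12044565]] [[0.43320535 0.1202009 ]]
t 15.3 pos [0.4348 0.1181 0.1972] turn [-0.02  0.    0.02] shift [  3.7  -1.8 142.2] q6 8
```

The stamp's knob is at (318,231), which puts its centre at (0.433, 0.120). I'll descend and grip.

Scaled: 142 mm is 0.1775, 2.5 mm is 0.0031.

Call:
{"name": "send_rows", "arguments": {"rows": "0 0 0 0.0031 -0.0013 0.05 1;0 0 0 0.0031 -0.0013 0.1 1;0 0 0 0.0031 -0.0013 0.1438 1;0 0 0 0.0031 -0.0013 0.1688 1;0 0 0 0.0031 -0.0013 0.1775 1;0 0 0 0.0031 -0.0013 0.1775 1;0 0 0 0.0031 -0.0013 0.1775 0;0 0 0 0.0031 -0.0013 0.1775 -0.9", "grip_force": 40}}

```text
time: 16.3
eef_pos: [0.4338, 0.1212, 0.0564]
tcp_rot: [0.655, 0.755, 0.001, 0.001]
contact_force: [-0.4, -0.3, -0.1]
opening: 0.601
finger_force: 0.0
```

Scaled: -60 mm is -0.075, -50 mm is -0.0625.

Call:
{"name": "send_rows", "arguments": {"rows": "0 0 0 0 0 0 -0.9;0 0 0 0 0 0 -0.9;0 0 0 0 0 0 -0.9;0 0 0 0 0 -0.0125 -0.9;0 0 0 0 0 -0.0375 -0.9;0 0 0 0 0 -0.0625 -0.9;0 0 0 0 0 -0.075 -0.9;0 0 0 0 0 -0.075 -0.9"}}

```text
time: 17.3
eef_pos: [0.4334, 0.1212, 0.116]
tcp_rot: [0.655, 0.755, 0.001, 0.001]
contact_force: [0.0, -0.1, -0.3]
opening: 0.332
finger_force: 39.6
```

```bash
python3 - <<'E'
from h import *
plan(.425,.2945,.115,98)
E
```

```text
t 17.3 pos [0.4334 0.1212 0.116 ] turn [0.1  0.01 0.11] shift [172.8  16.1   1. ] q6 27
```

Scaled: 173 mm is 0.2163, 160 mm is 0.2.

Call:
{"name": "send_rows", "arguments": {"rows": "0 0 0 0.025 0.0025 0 -0.9;0 0 0 0.0688 0.0063 0 -0.9;0 0 0 0.1188 0.0113 0 -0.9;0 0 0 0.1688 0.0163 0 -0.9;0 0 0 0.2 0.0188 0 -0.9;0 0 0 0.2163 0.02 0 -0.9;0 0 0 0.2163 0.02 0 -0.9;0 0 0 0.2163 0.02 0 -0.9"}}

```text
time: 18.3
eef_pos: [0.4243, 0.2939, 0.1149]
tcp_rot: [0.656, 0.755, -0.001, -0.0]
contact_force: [-0.2, -0.2, -1.4]
opening: 0.337
finger_force: 39.6
```

```bash
python3 - <<'E'
from h import *
c=ctrl.read_camera('wrist');save(c,'w8.png')
plan(.425,.2945,.0575,98)
print([proj(c,[.425+.035*np.cos(a),.2945+.035*np.sin(a),.008]).round().tolist() for a in np.radians([8,98,188,278])])
E
```

```text
t 18.35 pos [0.4244 0.2938 0.115 ] turn [-0.03  0.02  0.05] shift [ 0.7  0.7 57.5] q6 27
[[[372.0, 248.0]], [[321.0, 197.0]], [[270.0, 248.0]], [[321.0, 294.0]]]
```

View pics/w8.png

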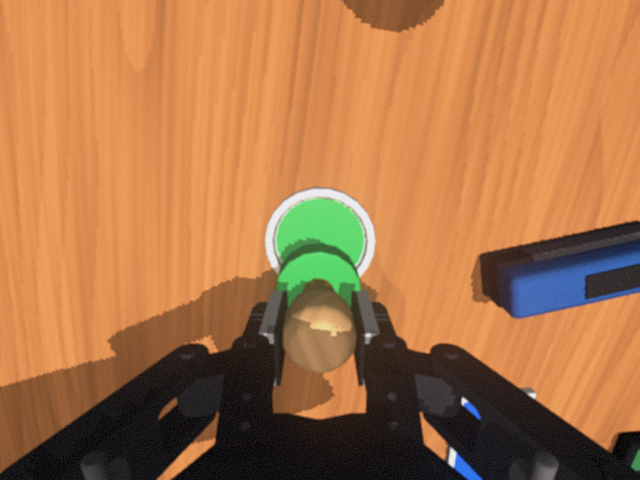

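The stamp hangs upright over the tray, whose rim centre is near (320,242). That is about 2.5 mm farther along tool x, so I'll correct, lower and release.

Scaled: 56 mm is 0.07, 2.5 mm is 0.0031.

Call:
{"name": "send_rows", "arguments": {"rows": "0 0 0 0.0025 0 0.0188 -0.9;0 0 0 0.0031 0 0.04 -0.9;0 0 0 0.0031 0 0.0563 -0.9;0 0 0 0.0031 0 0.0638 -0.9;0 0 0 0.0031 0 0.0675 -0.9;0 0 0 0.0031 0 0.07 -0.9;0 0 0 0.0031 0 0.07 -0.9;0 0 0 0.0031 0 0.07 -0.9"}}

```text
time: 19.35
eef_pos: [0.4244, 0.2973, 0.0597]
tcp_rot: [0.655, 0.755, 0.0, 0.0]
contact_force: [0.6, -0.0, -0.8]
opening: 0.33
finger_force: 39.6
```

Scaled: 1 mm is 0.0013.

Call:
{"name": "send_rows", "arguments": {"rows": "0 0 0 0 0 0.0013 -0.9;0 0 0 0 0 0.0013 -0.9;0 0 0 0 0 0.0013 -0.9"}}

```text
time: 19.73
eef_pos: [0.4244, 0.2973, 0.0591]
tcp_rot: [0.655, 0.755, 0.0, 0.0]
contact_force: [-2.0, -0.7, 5.2]
opening: 0.333
finger_force: 40.2
```

Scaled: -140 mm is -0.175, -130 mm is -0.1625.

Call:
{"name": "send_rows", "arguments": {"rows": "0 0 0 0 0 0 0;0 0 0 0 0 0 1;0 0 0 0 0 0 1;0 0 0 0 0 0 1;0 0 0 0 0 -0.05 1;0 0 0 0 0 -0.1125 1;0 0 0 0 0 -0.1625 1;0 0 0 0 0 -0.175 1"}}

```text
time: 20.72
eef_pos: [0.4257, 0.2978, 0.2017]
tcp_rot: [0.655, 0.755, 0.003, 0.001]
contact_force: [0.2, -0.6, 0.8]
opening: 1.003
finger_force: 0.0
```

Call:
{"name": "send_rows", "arguments": {"rows": "0 0 0 0 0 0 1;0 0 0 0 0 0 1"}}

```text
time: 20.98
eef_pos: [0.423, 0.2966, 0.196]
tcp_rot: [0.655, 0.755, -0.002, -0.001]
contact_force: [0.1, -0.5, -0.7]
opening: 1.001
finger_force: 0.0
```

```bash
python3 - <<'E'
from h import *
c=ctrl.read_camera('wrist');save(c,'w9.png')
i=cv2.cvtColor(c['color'],cv2.COLOR_RGB2BGR)
cv2.imwrite('pics/w9c.png',i)
print(blobs(c,'blue',.046,(.598,.305)))
plan(.598,.305,.2,20.2);plan(.599,.113,.2,98)
E
```

```text
[(0.5953, 0.3126, 112.0, 31.4, 20.3, [530.0, 242.0])]
t 21.025 pos [0.423  0.2966 0.196 ] turn [-0.15  0.21 77.9 ] shift [-16.3 174.4  -4.7] q6 97
t 21.025 pos [0.423  0.2966 0.196 ] turn [-0.23  0.07  0.1 ] shift [-206.6  148.4   -4.4] q6 3
```

View pics/w9.png

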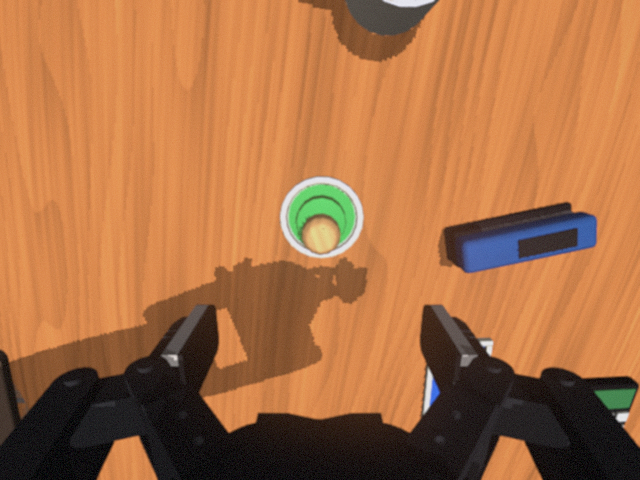

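The stamp stands upright in the middle of its tray at (321,216), and the stapler is at (525,242). The stapler is next.

Scaled: 174 mm is 0.2175, 168 mm is 0.21, 77.9 degrees is 0.2164.

Call:
{"name": "send_rows", "arguments": {"rows": "0 0 0.0278 -0.0025 0.0275 0 1;0 0 0.0556 -0.005 0.0575 0 1;0 0 0.0833 -0.0088 0.09 0 1;0 0 0.1111 -0.0125 0.125 0 1;0 0 0.1389 -0.015 0.1575 0 1;0 0 0.1667 -0.0175 0.1875 0 1;0 0 0.1944 -0.02 0.21 0 1;0 0 0.2164 -0.02 0.2175 0 1"}}

```text
time: 22.02
eef_pos: [0.5989, 0.3053, 0.1957]
tcp_rot: [0.985, 0.173, -0.002, 0.0]
contact_force: [-0.2, -0.3, -0.4]
opening: 0.997
finger_force: 0.0
```

Call:
{"name": "send_rows", "arguments": {"rows": "0 0 0 0 0 0 1;0 0 0 0 0 0 1"}}

```text
time: 22.28
eef_pos: [0.5979, 0.3057, 0.197]
tcp_rot: [0.984, 0.176, -0.001, 0.0]
contact_force: [-0.5, 0.4, -0.5]
opening: 1.0
finger_force: 0.0
```

```bash
python3 - <<'E'
from h import *
c=ctrl.read_camera('wrist');save(c,'w10.png')
print(blobs(c,'blue',.046,(.598,.305)))
plan(.598,.305,.037,20.2)
E
```

```text
[(0.6131, 0.3153, 80.4, 26.5, 20.9, [315.0, 204.0])]
t 22.325 pos [0.598  0.3058 0.1974] turn [-0.    0.09  0.11] shift [  0.    0.7 160.4] q6 97
```

View pics/w10.png

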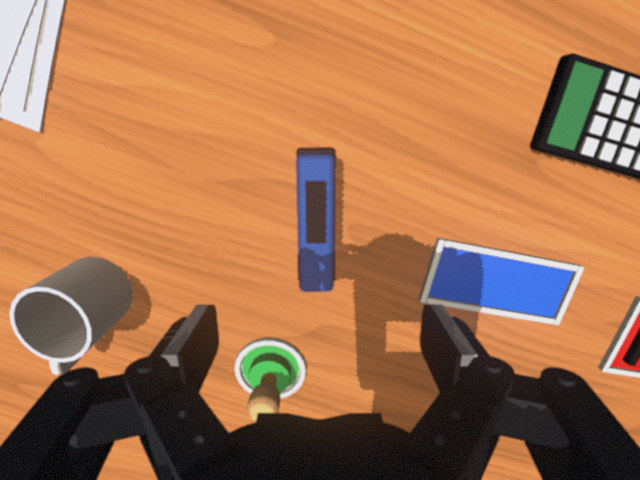

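```bash
python3 - <<'E'
from h import *
c=ctrl.read_camera('wrist')
p=ray(c,[[315.7,153],[315.7,290],[315.7,221]],.044);print(p,p[:2].mean(0))
m=(p[:2].mean(0)+[.598,.305])/2;plan(*m,.039,20.3)
E
```

```text
[[0.65298997 0.32951804]
 [0.54586613 0.29028996]
 [0.60298044 0.31119859]] [0.59942805 0.309904  ]
t 22.375 pos [0.598  0.3058 0.1978] turn [-0.    0.06 -0.01] shift [  1.4  -1.3 158.8] q6 97
```

The stapler's blue top is centred at (316,221) between the fingers. I'll descend and grip.

Scaled: 159.5 mm is 0.1994, -2.5 mm is -0.0031.

Call:
{"name": "send_rows", "arguments": {"rows": "0 0 0 0.0019 -0.0025 0.0563 1;0 0 0 0.0019 -0.0031 0.1125 1;0 0 0 0.0019 -0.0031 0.1625 1;0 0 0 0.0019 -0.0031 0.19 1;0 0 0 0.0019 -0.0031 0.1994 1;0 0 0 0.0019 -0.0031 0.1994 1;0 0 0 0.0019 -0.0031 0.1994 0;0 0 0 0.0019 -0.0031 0.1994 -0.9"}}

```text
time: 23.38
eef_pos: [0.6002, 0.309, 0.0406]
tcp_rot: [0.984, 0.175, 0.001, -0.0]
contact_force: [-0.0, 0.6, 0.8]
opening: 0.601
finger_force: 0.0
```

Call:
{"name": "send_rows", "arguments": {"rows": "0 0 0 0 0 0 -0.9;0 0 0 0 0 0 -0.9;0 0 0 0 0 0 -0.9", "grip_force": 50}}

```text
time: 23.75
eef_pos: [0.5997, 0.3091, 0.0398]
tcp_rot: [0.984, 0.175, 0.001, -0.0]
contact_force: [-0.1, 1.0, 4.1]
opening: 0.343
finger_force: 50.7
```

Scaled: -60 mm is -0.075, -50 mm is -0.0625.

Call:
{"name": "send_rows", "arguments": {"rows": "0 0 0 0 0 -0.0125 -0.9;0 0 0 0 0 -0.0375 -0.9;0 0 0 0 0 -0.0625 -0.9;0 0 0 0 0 -0.075 -0.9;0 0 0 0 0 -0.075 -0.9;0 0 0 0 0 -0.075 -0.9"}}

```text
time: 24.5
eef_pos: [0.5986, 0.3085, 0.0982]
tcp_rot: [0.984, 0.175, -0.001, 0.0]
contact_force: [-1.1, -0.0, -2.8]
opening: 0.344
finger_force: 49.9
```

```bash
python3 - <<'E'
from h import *
plan(.5991,.1133,.098,99.3)
E
```

```text
t 24.5 pos [0.5986 0.3085 0.0982] turn [-6.00e-02  6.00e-02 -7.91e+01] shift [-67.  183.4   0.3] q6 1
```

Scaled: 183.5 mm is 0.2294, 178 mm is 0.2225, -79 degrees is -0.2194.

Call:
{"name": "send_rows", "arguments": {"rows": "0 0 -0.0278 -0.0088 0.025 0 -0.9;0 0 -0.0556 -0.0213 0.0588 0 -0.9;0 0 -0.0833 -0.035 0.0963 0 -0.9;0 0 -0.1111 -0.05 0.135 0 -0.9;0 0 -0.1389 -0.0638 0.1725 0 -0.9;0 0 -0.1667 -0.075 0.205 0 -0.9;0 0 -0.1944 -0.0813 0.2225 0 -0.9;0 0 -0.2194 -0.0838 0.2294 0 -0.9"}}

```text
time: 25.5
eef_pos: [0.5989, 0.1122, 0.0977]
tcp_rot: [0.647, 0.763, -0.001, -0.001]
contact_force: [-0.1, 0.1, -2.5]
opening: 0.34
finger_force: 49.8
```

Scaled: 45 mm is 0.0563, 43 mm is 0.0538.

Call:
{"name": "send_rows", "arguments": {"rows": "0 0 0 0 0 0.0188 -0.9;0 0 0 0 0 0.04 -0.9;0 0 0 0 0 0.0538 -0.9;0 0 0 0 0 0.0563 -0.9;0 0 0 0 0 0.0563 -0.9;0 0 0 0 0 0.0563 -0.9"}}

```text
time: 26.25
eef_pos: [0.6003, 0.1135, 0.0546]
tcp_rot: [0.648, 0.762, 0.0, 0.001]
contact_force: [0.0, 0.5, -2.0]
opening: 0.346
finger_force: 49.9
```

```bash
python3 - <<'E'
from h import *
plan(.5991,.1133,.0428,99.3)
c=ctrl.read_camera('wrist');save(c,'w11.png')
E
```

```text
t 26.25 pos [0.6003 0.1135 0.0546] turn [ 0.08  0.01 -0.09] shift [ 0.  -1.2 11.8] q6 1
```

View pics/w11.png

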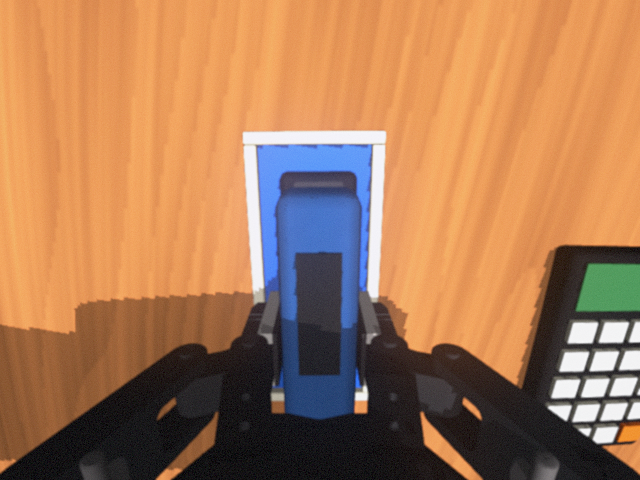

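The stapler is lined up over its tray: its base centre is at x=318 px and the recess centre at 314.5, so I'll shift 1.5 mm left, lower and release.

Call:
{"name": "send_rows", "arguments": {"rows": "0 0 0 0 -0.0019 0.005 -0.9;0 0 0 0 -0.0019 0.0088 -0.9;0 0 0 0 -0.0019 0.0113 -0.9;0 0 0 0 -0.0019 0.0125 -0.9;0 0 0 0 -0.0019 0.0131 -0.9;0 0 0 0 -0.0019 0.0131 -0.9;0 0 0 0 -0.0019 0.0131 -0.9"}}

```text
time: 27.18
eef_pos: [0.5983, 0.1131, 0.0434]
tcp_rot: [0.648, 0.762, 0.0, 0.0]
contact_force: [-0.3, 0.0, -3.0]
opening: 0.343
finger_force: 49.9
```

Scaled: 1 mm is 0.0013.

Call:
{"name": "send_rows", "arguments": {"rows": "0 0 0 0 0 0.0013 -0.9;0 0 0 0 0 0.0013 -0.9;0 0 0 0 0 0.0013 -0.9"}}

```text
time: 27.55
eef_pos: [0.5984, 0.1131, 0.0428]
tcp_rot: [0.648, 0.762, 0.0, 0.0]
contact_force: [-2.0, -0.3, 0.9]
opening: 0.34
finger_force: 50.2
```

Floor contact. I'll release, rise and move back for a clear view.

Scaled: -150 mm is -0.1875, -140 mm is -0.175.

Call:
{"name": "send_rows", "arguments": {"rows": "0 0 0 0 0 0 0;0 0 0 0 0 0 1;0 0 0 0 0 0 1;0 0 0 0 0 0 1;0 0 0 0 0 -0.05 1;0 0 0 0 0 -0.1125 1;0 0 0 0 0 -0.175 1;0 0 0 0 0 -0.1875 1"}}

```text
time: 28.55
eef_pos: [0.6006, 0.1132, 0.1976]
tcp_rot: [0.648, 0.762, 0.003, 0.003]
contact_force: [-0.0, -0.1, -0.3]
opening: 1.0
finger_force: 0.0
```

Scaled: -110 mm is -0.1375, -100 mm is -0.125.

Call:
{"name": "send_rows", "arguments": {"rows": "0 0 0 -0.025 0.0375 -0.0125 1;0 0 0 -0.075 0.075 -0.025 1;0 0 0 -0.125 0.075 -0.0375 1;0 0 0 -0.1375 0.075 -0.05 1;0 0 0 -0.1375 0.075 -0.0625 1;0 0 0 -0.1375 0.075 -0.0625 1;0 0 0 -0.1375 0.075 -0.0625 1"}}

```text
time: 29.42
eef_pos: [0.6745, 0.0154, 0.242]
tcp_rot: [0.648, 0.762, -0.0, -0.0]
contact_force: [-0.1, -0.7, -0.9]
opening: 0.999
finger_force: 0.0
```

```bash
python3 - <<'E'
from h import *
cs={n:ctrl.read_camera(n) for n in ['top','wrist','scene']}
T=cs['top']
print('notes',blobs(T,'yellow',.042,(.598,-.31)));
for t in ['stapler','punch','notes','stamp','mug','calculator']:
  for n in ['top','scene']:
    for r in ctrl.look_for(cs[n],t)[:1]: print(n,t,round(r['p'],2),w(cs[n],r['position']).round(3))
# draw expected objects' outline at tray centre
obj=[(.5990,.1135,99.2,.120,.034,.003),(.5994,-.109,98.2,.100,.060,.019),(.599,-.313,18.2,.056,.056,.042),(.4245,.297,0,.044,.044,.019)]
for n,c in cs.items():
    i=cv2.resize(cv2.cvtColor(c['color'],cv2.COLOR_RGB2BGR),None,fx=3,fy=3,interpolation=cv2.INTER_CUBIC)
    cv2.imwrite('pics/f_%s.png'%n,i)
i=cv2.imread('pics/f_top.png')[680:1000,560:1400];cv2.imwrite('pics/ftop.png',cv2.resize(i,(788,300)))
i=cv2.imread('pics/f_scene.png')[480:950,630:1470];cv2.imwrite('pics/fsc.png',cv2.resize(i,(800,448)))
save(cs['wrist'],'fw.png');print(ctrl.get_state()['time'],ctrl.get_state()['contact_force'])
E
```

```text
notes [(0.5945, -0.303, 73.1, 72.8, 17.8, [441.0, 248.0])]
top stapler 0.71 [0.589 0.134 0.049]
scene stapler 0.68 [0.608 0.128 0.034]
top punch 0.68 [ 0.597 -0.113  0.059]
scene punch 0.66 [ 0.612 -0.094  0.032]
top notes 0.73 [ 0.594 -0.308  0.04 ]
scene notes 0.85 [ 0.607 -0.294  0.034]
top stamp 0.68 [0.423 0.291 0.035]
scene stamp 0.6 [0.431 0.299 0.02 ]
scene mug 0.97 [0.469 0.491 0.047]
top calculator 0.89 [0.764 0.126 0.014]
scene calculator 0.77 [0.778 0.108 0.02 ]
30.175 [ 0.65763894  0.06046942 -0.60792623]
```

View pics/ftop.png

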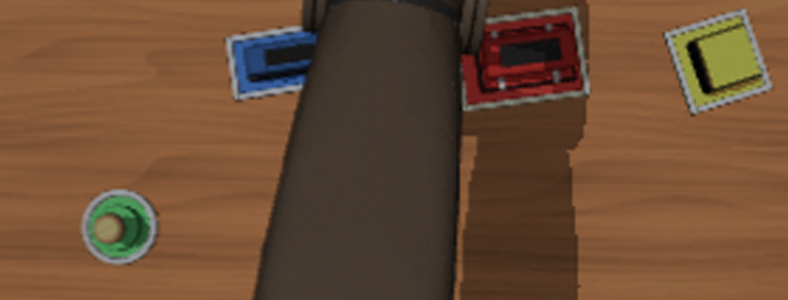

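View pics/fsc.png

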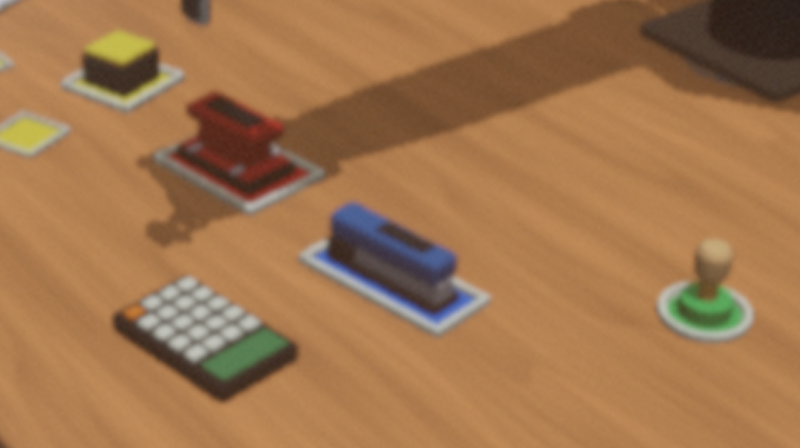

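All four things stand flat inside their own trays: stapler at (390,260), punch at (235,140), notes at (120,65) and stamp at (710,285). The calculator and mug are undisturbed, so I'll hand in.

```bash
python3 -c "
from plant import ctrl
print(ctrl.sign_off())"
```

```text
the job is handed in; nothing more can be done
None
```

The stapler, hole punch, note block and round stamp each stand flat in their own tray, the mug and calculator were left untouched, and the job was handed in at about 30 s of the 112 s; the sign-off did not report a verdict.

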